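Sleeve a mask label plate and show it frosted end up over the light pad

TASK

Slide the label plate with the corner notch, plain end first, fully home into the white sleeve that sits in the wooden jig, so that only its frosted, notched end sticks out. Then take the sleeve with the plate in it out of the jig and show the frosted end over the middle of the light pad, about 15 cm above it: label face up, level from side to side, frosted end tipped upwards by about 30 degrees. Finish while still holding it there by the sleeve, keep still, do not let go, and leave the un-notched spare plate and the other loose things where they are.

Things in the scene. Friction and masses are not known exactly. Their poses are not given: they have to be found in the camera images.
- plate: label plate, dark grey acrylic 96 x 36 x 5 mm (x, y, z), 22 g, lying label face (z) up on the bench at any yaw. Its last 30 mm at the +x end are frosted (pale); that end has a square 10 x 10 mm notch in its +x +y corner (on the left, seen with the frosted end pointing away). Origin: centre of the underside: frosted end at x = +48, plain end at x = -48 mm
- label (a point): middle of the frosted area on the plate's label face: plate x = +33 mm, y = 0, z = 5 mm
- blank: spare plate, same size, look and axes as the label plate but with all four corners whole (no notch); lies on the bench, the two may be in either place; to be left alone
- sleeve: loose white sleeve, 60 x 47 x 15 mm, 60 g, sitting in the jig. Origin: centre of its underside; +x points out of the open mouth, z up. Floor 4 mm; channel 39 mm wide, z = 4 to 12 mm; closed end's inner face at x = -26 mm; two lips on top (z = 12 to 15 mm) leave a 23 mm slit along the middle. A plate fully home has its origin at sleeve x = +22, y = 0, z = 4 mm
- mouth (a point): middle of the sleeve's mouth, on its floor: sleeve x = +30, y = 0, z = 4 mm. The side walls flare outwards over the last 8 mm before the mouth, to 46 mm apart. 40 mm of a plate that is home sticks out of it
- jig: fixed wooden jig, origin at bench level, x as the sleeve's. Its 34 mm wide block carries the sleeve 30 mm above the bench; a stop (40 mm high) behind the closed end takes the push. Ears at x = -30 to -22 and +20 to +28 mm (out to y = +/-30 mm, 36 mm high, 1.5 mm beside the sleeve) guide it. Between them its sides are free for fingers; it lifts straight up. Base board 8 mm high
- pad: light pad, flat and fixed, 140 x 180 x 8 mm (x, y, z) with a white lit face and dark rim; origin: centre of its underside, on the bench
- tape: roll of tape lying flat, outer diameter 70 mm, 18 mm high; origin: centre of its underside; bystander
- jar: closed jar, diameter 50 mm, 55 mm high; origin: centre of its underside; bystander
- marker: felt marker lying along its x axis, 137 mm long, 18 mm wide, 17 mm high; origin on the underside; bystander
- duster: board duster 50 x 100 x 34 mm, felt below and wood above; origin: centre of its underside; bystander
Not all that is in view belongs to the job. Leave any orange look-alike of the plate alone. Leave any turquoise look-alike of the jig alone.

How it is judged:
By the outcome, as a careful person would: the job done as asked, in the order asked, and still so for the second after the job is handed in, while the arm keeps its last pose, push and grip.
It also fails if it takes over 51 s, if anything falls off the work surface, if the arm or the gripper's body presses on something with over 40 N, if the wrist force passes 120 N, or if a joint passes its speed limit or range.

ROBOT

A 6-joint arm with a two-finger parallel gripper is mounted at the origin on the work surface. World frame = base frame: x ahead of the robot, y to its left, z up, the work surface at z = 0. Lengths are in m, angles in rad, forces in N, time in s.
With the tool pointing down it reaches from about 0.375 to 0.9 m from the base axis. Payload 3.1 kg.
Tool frame: the origin (TCP) lies midway between the tips of the shut fingers; the grasp point (between the pads) lies robot.grip_depth behind it (robot.grip_depth is the distance from the TCP to the grasp point, in m); z points along the fingers, y is the line along which they close (so a half turn about z gives the same grasp; the last joint's range is limited). The gripper opens to 87 mm and grips with 3 to 60 N. Pads are 19 mm wide; open, the fingers measure 117 mm over their backs; the gripper's body (75 mm by 190 mm) begins 51 mm behind the grasp point.
Start: joints at [-1.29, 0.527, 1.433, -0, 1.181, -0.178], TCP at [0.277, -0.56, 0.223] pointing down, gripper open.
Joint ranges: [-3.08, 3.08], [-0.75, 2.2], [0.22, 2.44], [-1.43, 4.57], [0, 2.65], [-2.85, 2.85]. Speed limits (rad/s): [2.79, 2.79, 3.14, 3.14, 3.14, 3.14].

INTERFACE

Orientations are given as a unit quaternion [x, y, z, w].
In Python, from rig import robot gives the robot as it stands.
- The arm moves only by the tool advance, called as a command line: name --argument value ..., lists and objects as JSON in quotes. Schema: {"type":"object","properties":{"segments":{"type":"array","items":{"type":"array","items":{"type":"array","items":{"type":"number"},"minItems":4,"maxItems":4},"minItems":1,"maxItems":20},"minItems":1,"maxItems":1},"aperture":{"type":"number"},"grip_force":{"type":"number"},"only":{"type":"string"},"quiet":{"type":"boolean"},"lines":{"type":"string"}},"required":["segments"],"additionalProperties":false}. segments is a list that holds a single list of rows (three levels of brackets), with 1 to 20 rows, each of 4 numbers: dx, dy, dz in m, then a turn about the tool's z in rad; each row shifts and turns the commanded pose from where the row before left it, along the tool's axes as they then stand; what a row does not reach is not made up. A row lasts 1/12 s, in which the tool goes at most 0.0417 m and 0.125 rad, less where a joint would pass 70% of its speed; a pose out of reach is approached as far as the arm can. aperture is the finger opening in m, set as the call begins (left out keeps the last). The fingers move at their own pace and stop on an object; grip_force is the grip in N (left out, the last holds). Time passes only in rows, so rows that do not move let the fingers close. The tool returns the time, the measured TCP pose, the force, the opening and the grip force at its end. only (a regular expression) keeps the lines of the reply that match it, lines (a string "A,B") keeps lines A to B, and quiet returns only ok. Input that does not fit is refused with a message, and nothing moves.
- robot.get_obs(): the state, without advancing time (a new reading comes with each control period).
- robot.camera(name): name is "side" or "top" or "wrist"; returns a dict with "img" (420x560x3 uint8, red, green, blue), "fx", "fy", "cx", "cy" (pixels), "xyz" and "attitude" of the camera in the world. Camera axes: x right, y down, z forward; pixel columns grow to the right and rows downward; lengths in m; the calibration is good to about 2 mm. A picture is of the moment at which its call begins. There is no depth.
- robot.hand_in(): hands the job in; it is judged then, once.
The state is a dict: "time": time; "q": joint angles; "joint_velocities": joint speeds; "joint_torque": joint torques, N m; "position": TCP position; "tool_rot": TCP orientation; "ft_force": force on the tool from outside, world axes, zero at the start; "moment": the same for the moment, N m; "grip_width": finger opening in m; "grip_force": force on a finger pad.
Only numpy, scipy, OpenCV 4.12 (cv2) and the standard library are available. Lean on these libraries where they do the work, as an engineer would, in place of code of your own. Each camera call takes 0.05 s, during which the arm holds its last target. There are 200 camera calls.

## Working session

There is one attempt and no reset: what is moved stays moved. The work goes in short steps, Python scripts to look and compute and a tool call to move; the robot and the scene stay as the last step left them, time stands still between calls to the robot, and variables do not carry over. Pictures are saved under pics/ and viewed, at most 10 in all, crops included, and the job is handed in when it is done.

```bash
mkdir -p pics; ls; python3 - <<'E'
from rig import robot
import cv2
print(robot.grip_depth, robot.get_obs())
for n in ("top","side"):
    c=robot.camera(n); cv2.imwrite(f"pics/{n}0.png",cv2.resize(c["img"][:,:,::-1],(784,588),interpolation=cv2.INTER_CUBIC))
    print({k:v for k,v in c.items() if k!="img"})
E
```

```text
pics
0.0187 {'time': 0.0, 'q': array([-1.28951536e+00,  5.28467601e-01,  1.43391263e+00,  1.10113920e-05,
        1.18138804e+00, -1.78511554e-01]), 'joint_velocities': array([ 0.00172629,  0.00037055,  0.00134577,  0.00010544, -0.00109498,
       -0.00135331]), 'joint_torque': array([ 1.81192736e-04, -4.40041924e+01, -1.76597857e+01,  6.33521006e-02,
        5.85227937e-02, -1.65051201e-04]), 'position': array([ 0.27716637, -0.55936006,  0.22156747]), 'tool_rot': array([ 9.73689942e-01,  2.27874338e-01, -5.07874669e-05, -1.08663133e-03]), 'ft_force': array([0.47573751, 0.58863528, 0.49867033]), 'moment': array([-0.0572886 ,  0.03757628, -0.03042961]), 'grip_force': 0.0, 'grip_width': 0.08701195044491719}
{'fx': 440.98535230843385, 'fy': 440.98535230843385, 'cx': 280.539161258491, 'cy': 213.95783158238342, 'xyz': array([0.43617962, 0.01016298, 0.9806537 ]), 'attitude': array([ 0.70923582, -0.70302474,  0.03965641, -0.03417796])}
{'fx': 453.36195766738865, 'fy': 453.36195766738865, 'cx': 283.60893107588606, 'cy': 211.81650094234013, 'xyz': array([0.25061218, 0.71460221, 0.66496276]), 'attitude': array([-0.15396786,  0.8882934 , -0.42456701,  0.083496  ])}
```

View pics/top0.png

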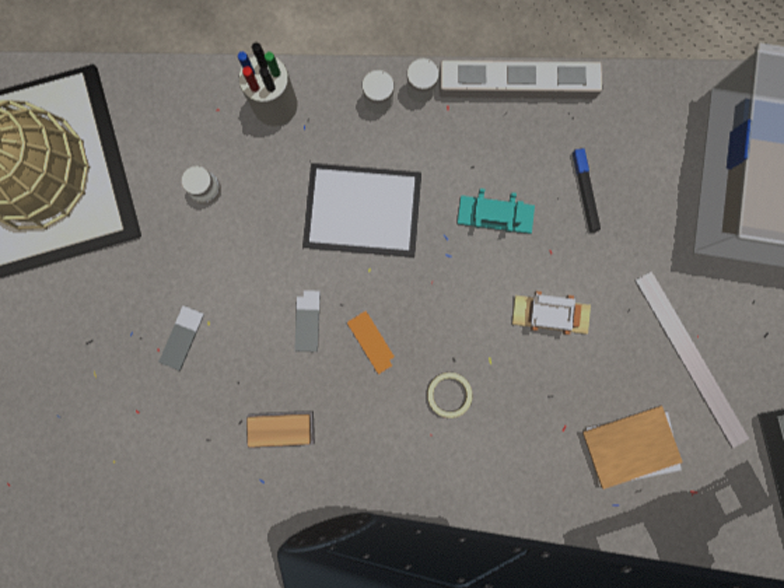

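View pics/side0.png

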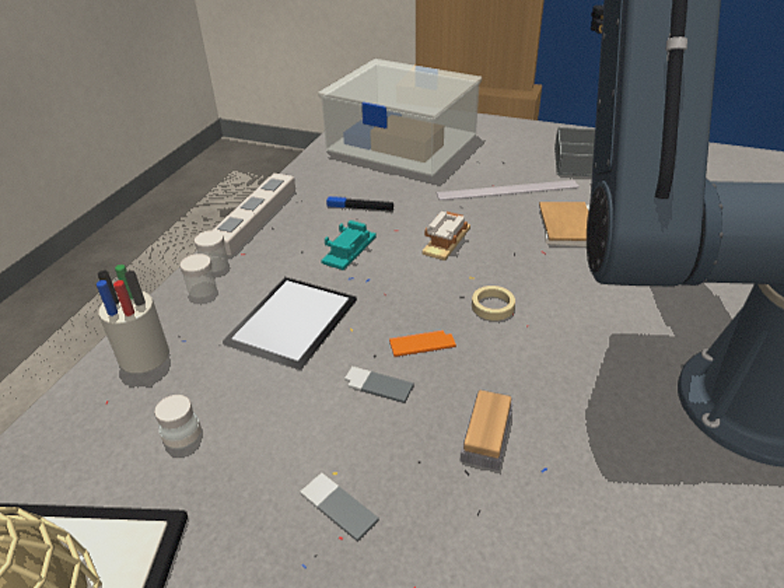

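The top view shows the notched plate at about (307,321), with its notch at the upper left (302,294). The un-notched blank is at (182,338), the white sleeve in the wooden jig at (552,313), and the pad at (362,210). I'll enlarge the plate and the jig.

```bash
cat > h.py <<'E'
import numpy as np, cv2
from scipy.spatial.transform import Rotation as R
from rig import robot
def ray(c,u,v):
    return R.from_quat(c["attitude"]).apply([(u-c["cx"])/c["fx"],(v-c["cy"])/c["fy"],1])
def at(c,u,v,z):
    d=ray(c,u,v); return c["xyz"]+d*(z-c["xyz"][2])/d[2]
def pix(c,p):
    q=R.from_quat(c["attitude"]).inv().apply(np.asarray(p)-c["xyz"])
    return np.array([c["fx"]*q[0]/q[2]+c["cx"],c["fy"]*q[1]/q[2]+c["cy"]])
def crop(c,u0,v0,w,h,s):
    return cv2.resize(c["img"][v0:v0+h,u0:u0+w,::-1],None,fx=s,fy=s,interpolation=cv2.INTER_CUBIC)
E
python3 - <<'E'
from h import *
c=robot.camera("top")
a=crop(c,350,195,80,60,7.5); b=crop(c,200,200,40,60,7.5)[:, :200*2]
d=cv2.hconcat([crop(c,354,200,60,50,8),crop(c,200,203,36,50,8)])
print(d.shape); cv2.imwrite("pics/crop1.png",d)
for u,v in [(307,164),(421,172),(414,256),(304,247)]: print(at(c,u/1.4,v/1.4,.008))
E
```

```text
(400, 768, 3)
[0.75762281 0.14377468 0.008     ]
[ 0.74633418 -0.04096907  0.008     ]
[ 0.60839347 -0.03028595  0.008     ]
[0.62122395 0.1454451  0.008     ]
```

View pics/crop1.png

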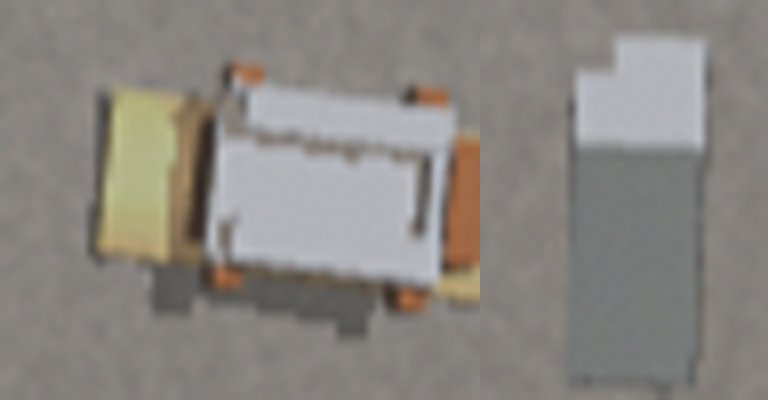

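The sleeve's mouth faces image-left, roughly world +y, and the stop is at its right end. Sleeve top corners in the crop are (225,88), (455,105), (437,285) and (207,268). Plate corners are (706,38), (694,384) and (569,380), with the notch at top left.

```bash
cat > m.py <<'E'
from h import *
c=robot.camera("top")
P=lambda x,y,u0,v0,z: at(c,(x+.5)/8-.5+u0,(y+.5)/8-.5+v0,z)
LT,RT,RB,LB=[P(x,y,354,200,.045) for x,y in [(225,88),(455,105),(437,285),(207,268)]]
cen=(LT+RT+RB+LB)/4; ax=(LT+LB-RT-RB)/2
print("sleeve",cen,np.linalg.norm(ax),np.linalg.norm((LT+RT-LB-RB)/2),np.degrees(np.arctan2(ax[1],ax[0])))
print("stop/base right end",P(540,200,354,200,.04))
TR,BR,BL=[P(x-480,y,200,203,.005) for x,y in [(706,38),(694,384),(569,380)]]
ax=TR-BR
print("plate",(TR+BL)/2,np.linalg.norm(ax),np.linalg.norm(BL-BR),np.degrees(np.arctan2(ax[1],ax[0])),np.degrees(np.arctan2(*(BL-BR)[[1,0]]))-90)
o=robot.get_obs(); r=R.from_quat(o["tool_rot"]).as_matrix(); print(r, o["q"])
E
python3 m.py
```

```text
sleeve [ 0.51750196 -0.24091594  0.045     ] 0.06151285016181558 0.04855521658111815 86.27820078513753
stop/base right end [ 0.51474735 -0.29834038  0.04      ]
plate [0.50471034 0.13836933 0.005     ] 0.09598860112343607 0.034417610932253935 -0.7782103750312163 -1.3384484618942878
[[ 8.96133592e-01  4.43784226e-01 -3.80454053e-04]
 [ 4.43784325e-01 -8.96132669e-01  1.30867839e-03]
 [ 2.39833523e-04 -1.34159022e-03 -9.99999071e-01]] [-1.28947920e+00  5.28120049e-01  1.43342792e+00 -2.35825452e-06
  1.18140754e+00 -1.78499379e-01]
```

advance --segments '[[[0.028,-0.027,0.004,0],[0.028,-0.027,0.004,0],[0.028,-0.027,0.004,0],[0.028,-0.027,0.004,0],[0.028,-0.027,0.004,0],[0.028,-0.027,0.004,0],[0.028,-0.027,0.004,0],[0.028,-0.027,0.004,0],[0.028,-0.027,0.004,0],[0.028,-0.027,0.004,0],[0.028,-0.027,0.004,0],[0.028,-0.027,0.004,0],[0.028,-0.027,0.004,0],[0.028,-0.027,0.004,0],[0.028,-0.027,0.004,0],[0.028,-0.027,0.004,0],[0.028,-0.027,0.004,0],[0.028,-0.027,0.004,0],[0.028,-0.027,0.004,0]]]' --aperture 0.06

```text
time: 1.78
position: [0.5267, 0.1378, 0.1463]
tool_rot: [0.974, 0.228, -0.0, 0.0]
ft_force: [0.8, -0.1, -0.1]
grip_width: 0.0603
grip_force: 0.0
```

advance --segments '[[[0,0,0,0.12],[0,0,0,0.12],[0,0,0,0.12],[0,0,0,0.117],[0,0,0,0]]]'

```text
time: 2.2
position: [0.5264, 0.136, 0.1464]
tool_rot: [1.0, -0.009, -0.0, 0.0]
ft_force: [-0.2, -0.8, -0.4]
grip_width: 0.0599
grip_force: 0.0
```

```bash
python3 - <<'E'
from h import *
o=robot.get_obs(); print(o["position"],R.from_quat(o["tool_rot"]).as_matrix()[:,:2].T)
c=robot.camera("wrist"); print(c["xyz"],R.from_quat(c["attitude"]).as_matrix()[:,2],c["fx"])
cv2.imwrite("pics/w1.png",c["img"][:,:,::-1])
E
```

```text
[0.5263506  0.13599109 0.14635105] [[ 9.99826379e-01 -1.86294475e-02 -3.93370902e-04]
 [-1.86294297e-02 -9.99826456e-01  4.87987532e-05]]
[0.61209849 0.13470856 0.3081991 ] [-0.3074004   0.00491827 -0.95156755] 359.2899935840382
```

View pics/w1.png

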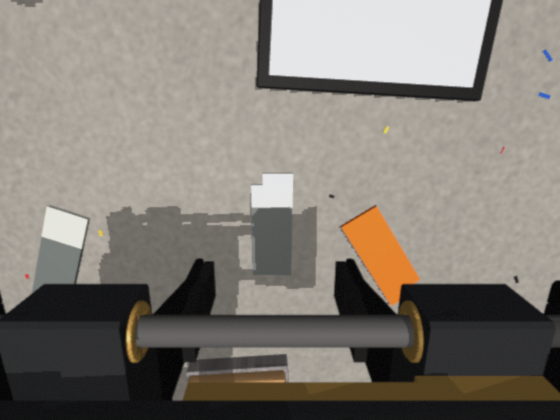

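The wrist view shows the notched plate between the open fingers, with corners at about TR (293,174), BR (291,274) and BL (254,274).

```bash
python3 - <<'E'
from h import *
c=robot.camera("wrist")
TR,BR,BL=[at(c,u,v,.005) for u,v in [(293,174),(291.5,274),(254,274)]]
print(TR,BR,BL,(TR+BL)/2)
# refine via thresholded frosted blob: not needed
E
```

```text
[0.55209786 0.11961528 0.005     ] [0.45742992 0.120784   0.005     ] [0.45791246 0.15585506 0.005     ] [0.50500516 0.13773517 0.005     ]
```

advance --segments '[[[0.0046,-0.0019,0.02,0],[0,0,0.03,0],[0,0,0.03,0],[0,0,0.03,0],[0,0,0.02,0],[0,0,0.01,0],[0,0,0.0045,0],[0,0,0,0],[0,0,0,0]]]'

```text
time: 3.05
position: [0.532, 0.1376, 0.0028]
tool_rot: [1.0, -0.008, 0.001, -0.0]
ft_force: [0.1, 0.2, -0.7]
grip_width: 0.0603
grip_force: 0.0
```

advance --segments '[[[0,0,0,0],[0,0,0,0],[0,0,0,0],[0,0,0,0],[0,0,0,0],[0,0,0,0]]]' --aperture 0.02 --grip_force 30

```text
time: 3.55
position: [0.5314, 0.1376, 0.0025]
tool_rot: [1.0, -0.009, 0.0, -0.0]
ft_force: [0.6, 0.3, 2.7]
grip_width: 0.0348
grip_force: 30.5
```

advance --segments '[[[0,0,-0.02,0],[0,0,-0.035,0],[0,0.02,-0.035,0],[-0.001,0.039,-0.01,0],[0,0.039,0,0],[0,0.039,0,0],[0,0.039,0,0],[0,0.039,0,0],[0,0.04,0,0],[0,0,0,0]]]'

```text
time: 4.38
position: [0.5275, -0.125, 0.1025]
tool_rot: [1.0, -0.012, 0.002, 0.002]
ft_force: [1.0, -0.2, -0.9]
grip_width: 0.0346
grip_force: 30.5
```

advance --segments '[[[0,0,0,-0.1173],[0,0,0,-0.1173],[0,0,0,-0.1173],[0,0,0,-0.1173],[0,0,0,-0.1173],[0,0,0,-0.1173],[0,0,0,-0.1173],[0,0,0,-0.1173],[0,0,0,-0.1173],[0,0,0,-0.1173],[0,0,0,-0.1173],[0,0,0,-0.1173],[0,0,0,-0.1173],[0,0,0,0],[0,0,0,0]]]'

```text
time: 5.63
position: [0.5256, -0.1169, 0.102]
tool_rot: [0.73, 0.683, -0.0, -0.0]
ft_force: [-0.4, 0.6, 0.7]
grip_width: 0.0352
grip_force: 30.5
```

```bash
python3 - <<'E'
from h import *
o=robot.get_obs(); print(o["position"],R.from_quat(o["tool_rot"]).as_euler("xyz",degrees=True))
c=robot.camera("wrist"); cv2.imwrite("pics/w2f.png",c["img"][:,:,::-1])
t=robot.camera("top")
cv2.imwrite("pics/w2.png",cv2.vconcat([c["img"][:,:,::-1],crop(t,320,190,112,40,5)[:180]]))
E
```

```text
[ 0.52556617 -0.11693134  0.10197096] [-1.79981506e+02 -1.25111037e-02  8.62264915e+01]
```

View pics/w2.png

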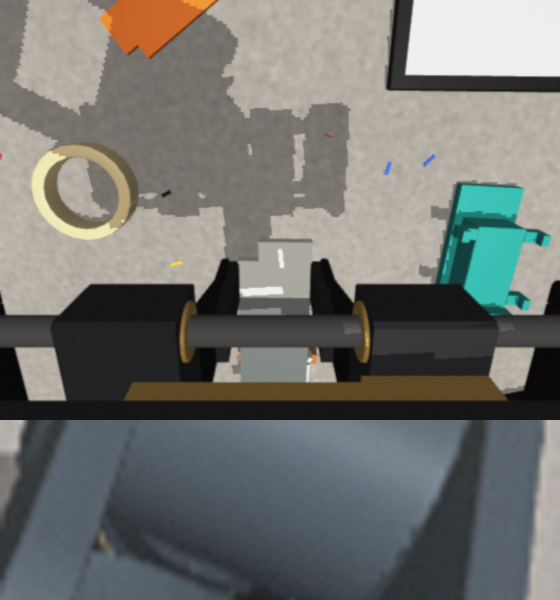

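The wrist view shows the plate held straight, notch at left, with jig ears just visible at (238,358) and (315,358). The arm hides the jig from the top camera. I'll check the side camera with a projected wireframe.

```bash
cat > ov.py <<'E'
from h import *
import sys
S=np.array([float(sys.argv[1]),float(sys.argv[2])]); yaw=np.radians(86.28); name=sys.argv[3]
s=np.array([np.cos(yaw),np.sin(yaw)]); n=np.array([-s[1],s[0]])
c=robot.camera("side"); u0,v0,w,h,k=290,95,130,100,6
img=crop(c,u0,v0,w,h,k)
def W(x,y,z): return [*(S+s*x+n*y),z]
def line(pts,col):
    q=np.array([(pix(c,p)-[u0,v0]+.5)*k-.5 for p in pts]); cv2.polylines(img,[np.round(q).astype(int)],True,col,1,cv2.LINE_AA)
line([W(x,y,.045) for x,y in [(-.03,-.0235),(.03,-.0235),(.03,.0235),(-.03,.0235)]],(0,0,255))
line([W(.03,y,z) for y,z in [(-.0235,.03),(.0235,.03),(.0235,.045),(-.0235,.045)]],(0,0,255))
o=robot.get_obs(); p=o["position"]; r=R.from_quat(o["tool_rot"]).as_matrix()
line([p+r@np.array([x-.0264,y,z]) for x,y,z in [(-.048,-.018,-.0025),(.048,-.018,-.0025),(.048,.018,-.0025),(-.048,.018,-.0025)]],(0,255,0))
cv2.imwrite(name,img)
E
python3 ov.py .5175 -.2409 pics/s2.png
```

```text
(no output)
```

View pics/s2.png

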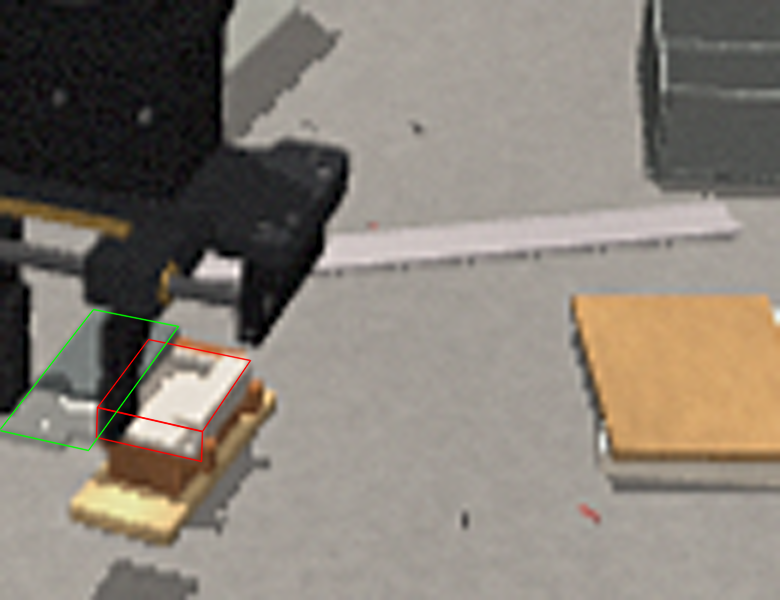

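The sleeve overlay agrees to about 1 px, and the held plate is where I expected. I'll go down and enter the mouth.

advance --segments '[[[0,0,0.02,0],[0,0,0.025,0],[0,0,0.015,0],[0,0,0.004,0],[0,0,0,0],[0,0,0,0]]]'

```text
time: 6.28
position: [0.526, -0.1175, 0.0383]
tool_rot: [0.729, 0.684, 0.0, 0.0]
ft_force: [0.2, 0.2, -0.1]
grip_width: 0.0349
grip_force: 30.5
```

advance --segments '[[[-0.01,0,0,0],[-0.007,0,0,0],[-0.005,0,0,0],[-0.005,0,0,0],[-0.004,0,0,0],[-0.002,0,0,0],[0,0,0,0]]]'

```text
time: 6.87
position: [0.5242, -0.1513, 0.0383]
tool_rot: [0.729, 0.684, 0.0, 0.001]
ft_force: [0.8, -0.3, -0.1]
grip_width: 0.0347
grip_force: 30.4
```

```bash
python3 - <<'E'
from h import *
for i in range(3):
    robot.camera("wrist"); o=robot.get_obs(); print(o["position"],o["ft_force"],o["moment"])
E
```

```text
[ 0.52410818 -0.15101747  0.03823679] [ 1.4528271  -0.96421759 -0.33272711] [-0.16303892 -0.28670456  0.11332989]
[ 0.52408127 -0.15077784  0.03820319] [ 0.58175216 -0.42948589  0.16483358] [-0.13255925 -0.3513306   0.09241452]
[ 0.52404978 -0.15058669  0.03817499] [ 1.22380844 -0.98338902 -0.27128059] [-0.17976671 -0.31434799  0.16257391]
```

advance --segments '[[[-0.005,0,0,0],[-0.005,0,0,0],[-0.005,0,0,0],[-0.005,0,0,0],[0,0,0,0]]]'

```text
time: 7.43
position: [0.5226, -0.1716, 0.0381]
tool_rot: [0.729, 0.684, -0.0, 0.0]
ft_force: [2.1, -0.9, -0.1]
grip_width: 0.0348
grip_force: 30.4
```

advance --segments '[[[-0.005,0,0,0],[-0.005,0,0,0],[-0.004,0,0,0],[-0.002,0,0,0],[0,0,0,0]]]'

```text
time: 7.85
position: [0.5214, -0.1871, 0.0381]
tool_rot: [0.729, 0.684, -0.0, 0.0]
ft_force: [2.1, -0.5, -0.8]
grip_width: 0.0347
grip_force: 30.5
```

advance --segments '[[[-0.002,0,0,0],[-0.0015,0,0,0],[0,0,0,0]]]'

```text
time: 8.1
position: [0.5211, -0.1899, 0.0381]
tool_rot: [0.729, 0.684, -0.0, 0.0]
ft_force: [1.6, 0.4, -0.5]
grip_width: 0.035
grip_force: 30.5
```

advance --segments '[[[-0.0015,0,0,0],[-0.0015,0,0,0],[0,0,0,0]]]'

```text
time: 8.35
position: [0.5209, -0.1929, 0.0381]
tool_rot: [0.729, 0.684, -0.0, -0.0]
ft_force: [2.9, 0.5, -0.7]
grip_width: 0.0348
grip_force: 30.5
```

advance --segments '[[[-0.001,0,0,0],[-0.001,0,0,0],[0,0,0,0]]]'

```text
time: 8.6
position: [0.5208, -0.1943, 0.038]
tool_rot: [0.729, 0.684, 0.0, -0.0]
ft_force: [3.8, 3.8, 0.0]
grip_width: 0.0348
grip_force: 30.5
```

advance --segments '[[[-0.001,0,0,0],[-0.001,0,0,0],[0,0,0,0]]]'

```text
time: 8.85
position: [0.5206, -0.1945, 0.0379]
tool_rot: [0.73, 0.684, 0.001, -0.001]
ft_force: [4.8, 8.5, 0.8]
grip_width: 0.0348
grip_force: 30.1
```

advance --segments '[[[-0.0015,0,0,0],[0,0,0,0],[0,0,0,0]]]'

```text
time: 9.1
position: [0.5205, -0.1947, 0.0378]
tool_rot: [0.73, 0.684, 0.002, -0.002]
ft_force: [6.2, 11.1, 1.1]
grip_width: 0.035
grip_force: 30.1
```

The plate stalls under 11 N at the expected depth, so it is home. I'll release it, lift, and look.

advance --segments '[[[0,0,0,0],[0,0,0,0],[0,0,0,0],[0,0,0,0]]]' --aperture 0.065

```text
time: 9.43
position: [0.5199, -0.1985, 0.0379]
tool_rot: [0.729, 0.684, -0.0, -0.0]
ft_force: [-0.3, -0.3, 0.5]
grip_width: 0.0538
grip_force: 0.0
```

advance --segments '[[[0,0,-0.03,0],[0,0,-0.04,0],[0.02,0,-0.03,0],[0.04,0,0,0],[0.04,0,0,0],[0,0,0,0],[0,0,0,0]]]'

```text
time: 10.02
position: [0.5261, -0.0968, 0.1382]
tool_rot: [0.728, 0.686, -0.0, -0.0]
ft_force: [-0.7, -0.7, 0.4]
grip_width: 0.0651
grip_force: 0.0
```

```bash
python3 - <<'E'
from h import *
c=robot.camera("wrist")
s=robot.camera("side"); 
cv2.imwrite("pics/w3.png",cv2.hconcat([cv2.resize(c["img"][:,:,::-1],(400,300)),crop(s,290,130,80,60,5)]))
E
```

```text
(no output)
```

View pics/w3.png

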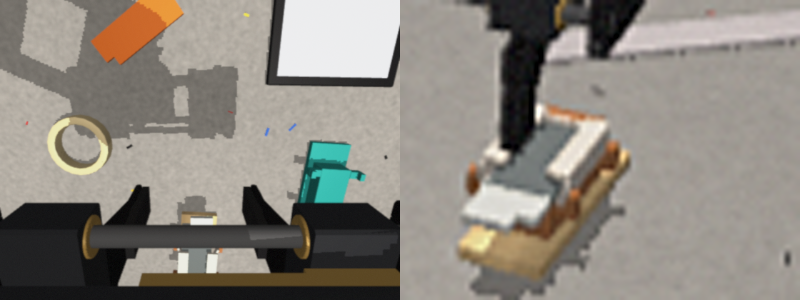

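The plate sits in the sleeve with its frosted, notched end out. Now I'll take the sleeve by its sides.

advance --segments '[[[-0.035,0,0,0],[-0.04,0,0,0],[-0.04,0,0,0],[-0.031,0.0005,0,0],[0,0,0.01,0],[0,0,0.02,0],[0,0,0,0]]]'

```text
time: 10.7
position: [0.5154, -0.2453, 0.1048]
tool_rot: [0.73, 0.683, -0.001, -0.003]
ft_force: [0.1, 0.6, 0.3]
grip_width: 0.0651
grip_force: 0.0
```

```bash
python3 - <<'E'
from h import *
o=robot.get_obs(); r=R.from_quat(o["tool_rot"]).as_matrix(); print(o["position"],r[:,0],"to go",r.T@(np.array([.518,-.2425,.0188])-o["position"]))
E
```

```text
[ 0.51543344 -0.24525063  0.10479263] [0.06714543 0.99773782 0.00327594] to go [0.00263504 0.00286357 0.08598687]
```

advance --segments '[[[0.002,0.001,0,0],[0,0,0.02,0],[0,0,0.02,0],[0,0,0.015,0],[0,0,0,0],[0,0,0,0]]]'

```text
time: 11.2
position: [0.5193, -0.2419, 0.0531]
tool_rot: [0.729, 0.685, -0.0, -0.0]
ft_force: [0.2, -0.5, -0.2]
grip_width: 0.0651
grip_force: 0.0
```

```bash
python3 - <<'E'
from h import *
o=robot.get_obs(); r=R.from_quat(o["tool_rot"]).as_matrix(); print(o["ft_force"],"to go",r.T@(np.array([.518,-.2425,.0188])-o["position"]))
E
```

```text
[ 0.23009761 -0.52320882 -0.22028454] to go [-0.00069742 -0.00123815  0.03434171]
```

advance --segments '[[[0,-0.001,0.01,0],[0,0,0.012,0],[0,0,0.008,0],[0,0,0.004,0],[0,0,0,0],[0,0,0,0]]]'

```text
time: 11.7
position: [0.5182, -0.2421, 0.0187]
tool_rot: [0.729, 0.684, -0.0, -0.0]
ft_force: [0.2, 0.3, 0.1]
grip_width: 0.0655
grip_force: 0.0
```

advance --segments '[[[0,0,0,0],[0,0,0,0],[0,0,0,0],[0,0,0,0],[0,0,0,0]]]' --aperture 0.03 --grip_force 15

```text
time: 12.12
position: [0.5185, -0.2423, 0.0194]
tool_rot: [0.729, 0.684, 0.0, 0.0]
ft_force: [0.0, -0.7, 1.0]
grip_width: 0.0469
grip_force: 14.8
```

advance --segments '[[[0,0,-0.01,0],[0,0,-0.015,0],[0,0,-0.02,0],[-0.02,0,0,0],[-0.03,0,0,0],[-0.018,0,0,0],[0,0,0.01,0],[0,0,0.01,0],[0,0,0,0],[0,0,0,0]]]'

```text
time: 12.95
position: [0.5126, -0.3079, 0.0425]
tool_rot: [0.729, 0.685, -0.0, -0.003]
ft_force: [0.2, 0.5, -1.1]
grip_width: 0.0473
grip_force: 14.8
```

```bash
python3 - <<'E'
from h import *
s=robot.camera("side"); w=robot.camera("wrist")
cv2.imwrite("pics/s4.png",cv2.hconcat([crop(s,300,110,80,80,5),crop(w,180,200,200,200,2)]))
E
```

```text
(no output)
```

View pics/s4.png

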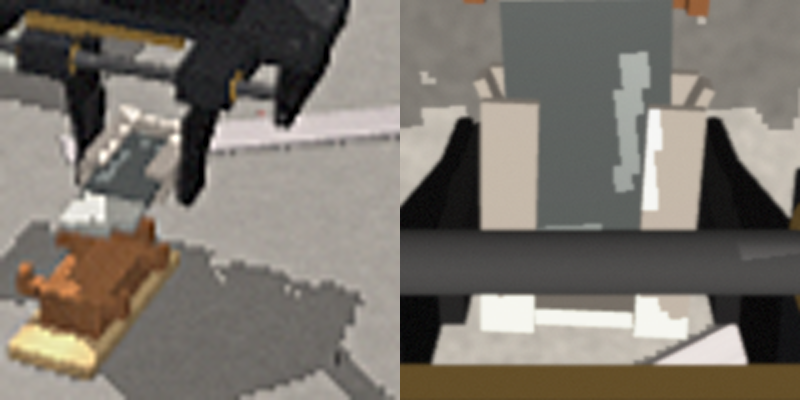

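advance --segments '[[[0,0,0.008,0],[0,0,0.005,0],[0,0,0.003,0],[0,0,0.002,0],[0,0,0.002,0],[0,0,0,0]]]'

```text
time: 13.55
position: [0.5147, -0.3104, 0.0243]
tool_rot: [0.729, 0.684, 0.0, 0.001]
ft_force: [2.0, 0.6, 3.3]
grip_width: 0.0467
grip_force: 15.0
```

advance --segments '[[[0,0,0.002,0],[0,0,0.002,0],[0,0,0.002,0],[0,0,0,0]]]'

```text
time: 13.88
position: [0.5144, -0.3102, 0.0179]
tool_rot: [0.729, 0.684, 0.0, 0.0]
ft_force: [1.6, -0.1, 2.9]
grip_width: 0.0464
grip_force: 15.0
```

advance --segments '[[[0,0,0.001,0],[0,0,0.001,0],[0,0,0,0],[0,0,0,0]]]'

```text
time: 14.22
position: [0.5141, -0.3101, 0.016]
tool_rot: [0.729, 0.684, -0.0, 0.0]
ft_force: [2.1, -0.6, 3.3]
grip_width: 0.0469
grip_force: 15.0
```

```bash
python3 - <<'E'
from h import *
s=robot.camera("side"); w=robot.camera("wrist")
np.savez("v5.npz",s=s["img"],w=w["img"],o=robot.get_obs()["position"],**{"s_"+k:v for k,v in s.items() if k!="img"},**{"w_"+k:v for k,v in w.items() if k!="img"})
cv2.imwrite("pics/s5.png",cv2.hconcat([crop(s,305,110,70,90,6),crop(w,215,130,126,180,3)]))
E
```

```text
(no output)
```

View pics/s5.png

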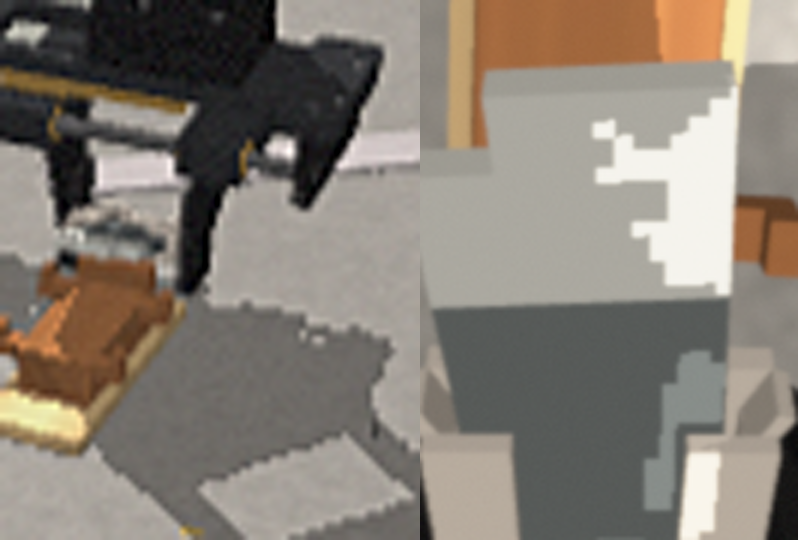

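The wrist crop shows the plate tipped up. Its end corners are at (735,84) and (490,94), the notch corner at (494,176), the frost line at (728,298)–(434,308) and the inner lip corners at (686,438) and (514,434). I'll fit the pose to these.

```bash
cat > fit.py <<'E'
from h import *
from scipy.optimize import least_squares
def fit(c,pos,rot,uv):
    M=np.array([[48,-18,5],[48,8,5],[38,8,5],[18,-18,5],[18,18,5],[8,-11.5,11],[8,11.5,11]])/1000.
    Rt=R.from_quat(rot)
    Rt0=Rt*R.from_euler("x",180,degrees=True)   # x along sleeve, z up
    g0=pos+Rt.apply([0,0,-robot.grip_depth])
    def model(p):
        m=M.copy(); m[:5,0]+=p[6]          # plate out of home by p6
        m=m+[.022,0,.004]-np.array([0,0,.0075])   # sleeve frame about grip centre
        return g0+p[3:6]+(Rt0*R.from_euler("ZYX",[p[0],-p[1],p[2]])).apply(m)
    def res(p):
        e=np.array([pix(c,x) for x in model(p)])-uv
        return np.r_[e.ravel(), p[3:6]/.003, (p[0])/.03, p[2]/.02, p[6]/.004]
    s=least_squares(res,[0,.5,0,0,0,0,0],x_scale=[.1,.1,.1,.01,.01,.01,.01])
    p=s.x; print("yaw,pitch,roll",np.degrees(p[:3]),"t",p[3:6],"out",p[6],"rms",np.sqrt(np.mean(s.fun[:14]**2)))
    lab=(Rt0*R.from_euler("ZYX",[p[0],-p[1],p[2]])).apply([.055,0,.009-.0075])+g0+p[3:6]
    print("label",lab, "label-TCP",lab-pos)
E
python3 - <<'E'
from fit import *
d=np.load("v5.npz"); c={k[2:]:d[k] for k in d if k.startswith("w_")}
uv=np.array([[735,84],[490,94],[494,176],[728,298],[434,308],[686,438],[514,434]])-[420,0]
uv=(uv+.5)/3-.5+[215,130]
fit(c,d["o"],robot.get_obs()["tool_rot"],uv)
E
```

```text
yaw,pitch,roll [ 3.91563087 22.79415632 -1.43495497] t [ 0.00172335 -0.00391293 -0.0008434 ] out 0.007955574725655572 rms 1.3844848273850956
label [ 0.51548614 -0.26389404  0.05653521] label-TCP [0.00141942 0.04621563 0.04054021]
```

```bash
cat > fit2.py <<'E'
from h import *
from scipy.optimize import least_squares
def fit(c,pos,rot,uv,sp=(.002,.001,.002)):
    M=np.array([[48,-18,5],[48,8,5],[38,8,5],[18,-18,5],[18,18,5],[8,-11.5,11],[8,11.5,11]])/1000.
    Rt=R.from_quat(rot); Rt0=Rt*R.from_euler("x",180,degrees=True)
    g0=pos+Rt.apply([0,0,-robot.grip_depth])
    def model(p):
        m=M.copy(); m[:5]=R.from_euler("z",p[0]).apply(m[:5])+[p[6],p[7],0]
        m=m+[.022,0,.004-.0075]
        return g0+Rt0.apply(p[3:6]+R.from_euler("yx",[-p[1],p[2]]).apply(m))
    def res(p):
        e=np.array([pix(c,x) for x in model(p)])-uv
        return np.r_[e.ravel(), p[3:6]/np.array(sp), p[0]/.06, p[2]/.01,p[6]/.01,p[7]/.0015]
    best=least_squares(res,[0,.5,0,0,0,0,0,0],x_scale=[.1,.1,.1,.01,.01,.01,.01,.01])
    p=best.x; J=np.linalg.inv(best.jac.T@best.jac); sd=np.sqrt(np.diag(J))
    print("plateyaw,pitch,roll",np.degrees(p[:3]).round(1),"t",p[3:6].round(4),"out,lat",p[6:].round(4),"sd pitch,out",np.degrees(sd[1]).round(2),sd[6].round(4),"e",best.fun[:14].round(1))
    return p
E
python3 - <<'E'
from fit2 import *
d=np.load("v5.npz"); c={k[2:]:d[k] for k in d if k.startswith("w_")}
uv=np.array([[735,84],[490,94],[494,176],[728,298],[434,308],[686,438],[514,434]])-[420,0]
uv=(uv+.5)/3-.5+[215,130]
rot=robot.get_obs()["tool_rot"]
p=fit(c,d["o"],rot,uv); fit(c,d["o"],rot,uv,(.0005,.001,.0005)); fit(c,d["o"],rot,uv,(.006,.003,.006))
# level prediction from s4 view (camera fixed in tool)
Rt=R.from_quat(rot); Rt0=Rt*R.from_euler("x",180,degrees=True); g0=d["o"]+Rt.apply([0,0,-robot.grip_depth])
for n,m in [("lipL",[.030,.0115,.015]),("lipR",[.03,-.0115,.015]),("frost",[.040,0,.009]),("rear lip end",[-.03,.0235,.015])]:
    print(n,pix(c,g0+Rt0.apply(np.array(m)-[0,0,.0075])))
# luminance along the plate's middle in v5 wrist image
print(d["w"][120:300:3,278].mean(1).astype(int))
E
```

```text
plateyaw,pitch,roll [ 2.9 22.6  0. ] t [-0.0037 -0.0008 -0.0004] out,lat [0.0076 0.0014] sd pitch,out 1.2 0.0007 e [ 0.3  0.3 -1.1  0.5  1.1 -1.  -0.1  0.   0.   0.2  0.8 -0.8 -1.4  0.4]
plateyaw,pitch,roll [ 3.  25.1 -0. ] t [-0.0015 -0.0008  0.0002] out,lat [0.0073 0.0013] sd pitch,out 0.78 0.0005 e [ 1.9  0.6 -2.2  0.9  0.3 -0.6  1.  -0.3 -0.8 -0.1  1.3 -2.  -1.8 -0.8]
plateyaw,pitch,roll [ 2.9 22.3 -0. ] t [-0.0041 -0.0009 -0.0008] out,lat [0.0078 0.0015] sd pitch,out 1.29 0.0007 e [ 0.   0.3 -0.9  0.5  1.2 -1.  -0.3 -0.   0.3  0.1  0.8 -0.6 -1.1  0.6]
lipL [244.08347749 243.1924822 ]
lipR [300.66406268 243.25618693]
frost [272.43953316 215.301195  ]
rear lip end [221.12438562 364.89581276]
[109 110 109 109 108 108 108 109 108 108 112 152 153 153 165 166 167 238
 239 172 171 171 233 241 167 166 166 166 164 165 165 165 165 166 166 166
 165 105  89  89  88  89  89  88  87  89  88  87  89  88  88  89  89  89
  88  88  89  88  88  87]
```

The fit says the plate is about 7 mm short of home and cocked by 3°; it jammed in the channel before reaching the end. I'll put the sleeve back in the jig, which also flattens it, and push the plate home with the shut fingers.

advance --segments '[[[0,0,-0.02,0],[0,0,-0.025,0],[0.014,0,0,0],[0.02,0,0,0],[0.02,0,0,0],[0.014,0,0,0],[0,0,0,0],[0,0,0,0]]]'

```text
time: 14.98
position: [0.5176, -0.2409, 0.0603]
tool_rot: [0.728, 0.685, -0.0, -0.001]
ft_force: [-0.7, -0.0, -0.7]
grip_width: 0.0469
grip_force: 15.0
```

```bash
python3 - <<'E'
from h import *
o=robot.get_obs(); r=R.from_quat(o["tool_rot"]).as_matrix(); print("to go",r.T@(np.array([.5185,-.2423,.0194])-o["position"]))
E
```

```text
to go [-0.00139059  0.00102223  0.04086175]
```

advance --segments '[[[-0.001,0.001,0.006,0],[0,0,0.006,0],[0,0,0.006,0],[0,0,0.005,0],[0,0,0.004,0],[0,0,0,0]]]'

```text
time: 15.48
position: [0.5183, -0.243, 0.0326]
tool_rot: [0.729, 0.684, -0.0, -0.001]
ft_force: [-0.3, 0.4, -0.5]
grip_width: 0.0466
grip_force: 15.0
```

advance --segments '[[[0,0,0.004,0],[0,0,0.004,0],[0,0,0.003,0],[0,0,0.002,0],[0,0,0.001,0],[0,0,0,0]]]'

```text
time: 15.98
position: [0.5183, -0.242, 0.0199]
tool_rot: [0.729, 0.684, -0.0, -0.001]
ft_force: [-2.3, 4.3, 3.1]
grip_width: 0.0467
grip_force: 15.0
```

advance --segments '[[[0,0,0.001,0],[0,0,0,0],[0,0,0,0]]]'

```text
time: 16.23
position: [0.5183, -0.2421, 0.019]
tool_rot: [0.729, 0.684, -0.0, -0.001]
ft_force: [-3.0, 4.9, 3.6]
grip_width: 0.0468
grip_force: 15.0
```

advance --segments '[[[0,0,0,0],[0,0,0,0],[0,0,0,0],[0,0,0,0]]]' --aperture 0.065

```text
time: 16.57
position: [0.5202, -0.2443, 0.0192]
tool_rot: [0.729, 0.684, 0.0, 0.001]
ft_force: [0.4, 0.9, 0.5]
grip_width: 0.0626
grip_force: 0.0
```

advance --segments '[[[0,0,-0.03,0],[0,0,-0.04,0],[0.015,0,-0.01,0],[0.03,0,0,0],[0.035,0,0,0],[0.025,0,0,0],[0,0,0,0],[0,0,0,0]]]' --aperture 0.0 --grip_force 20

```text
time: 17.23
position: [0.5262, -0.1372, 0.0992]
tool_rot: [0.728, 0.686, 0.0, 0.0]
ft_force: [-0.1, -0.8, -0.0]
grip_width: 0.0201
grip_force: 0.0
```

```bash
python3 - <<'E'
from h import *
w=robot.camera("wrist"); o=robot.get_obs()
np.savez("v6.npz",w=w["img"],o=o["position"],r=o["tool_rot"],**{"w_"+k:v for k,v in w.items() if k!="img"})
print(o["position"],o["grip_width"])
E
```

```text
[ 0.52653632 -0.13842252  0.09918809] 0.015737991215064643
```

advance --segments '[[[0,0,0.025,0],[0,0,0.03,0],[0,0,0.013,0],[0,0,0.004,0],[0,0,0,0],[0,0,0,0]]]'

```text
time: 17.78
position: [0.5265, -0.1396, 0.0273]
tool_rot: [0.729, 0.684, 0.0, 0.001]
ft_force: [0.4, 0.9, 0.8]
grip_width: 0.0006
grip_force: 0.0
```

advance --segments '[[[-0.006,0,0,0],[-0.005,0,0,0],[-0.003,0,0,0],[-0.002,0,0,0],[0,0,0,0]]]'

```text
time: 18.2
position: [0.5253, -0.1553, 0.0276]
tool_rot: [0.729, 0.684, 0.0, 0.001]
ft_force: [0.9, -0.1, 0.2]
grip_width: 0.0001
grip_force: 0.0
```

advance --segments '[[[-0.002,0,0,0],[-0.002,0,0,0],[0,0,0,0]]]'

```text
time: 18.45
position: [0.5247, -0.1587, 0.0271]
tool_rot: [0.729, 0.684, 0.0, 0.0]
ft_force: [-0.1, 0.3, -0.4]
grip_width: 0.0004
grip_force: 0.0
```

advance --segments '[[[-0.0015,0,0,0],[-0.0015,0,0,0],[0,0,0,0]]]'

```text
time: 18.7
position: [0.5244, -0.1615, 0.027]
tool_rot: [0.729, 0.684, -0.0, -0.0]
ft_force: [-0.2, 0.3, -0.4]
grip_width: 0.0006
grip_force: 0.0
```

advance --segments '[[[-0.0015,0,0,0],[-0.0015,0,0,0],[0,0,0,0]]]'

```text
time: 18.95
position: [0.5238, -0.1628, 0.0269]
tool_rot: [0.729, 0.684, 0.001, -0.001]
ft_force: [1.7, 5.2, 0.8]
grip_width: 0.0004
grip_force: 2.9
```

advance --segments '[[[-0.001,0,0,0],[-0.001,0,0,0],[0,0,0,0]]]'

```text
time: 19.2
position: [0.5234, -0.163, 0.0267]
tool_rot: [0.73, 0.684, 0.001, -0.003]
ft_force: [3.6, 12.0, 1.0]
grip_width: 0.0005
grip_force: 5.4
```

advance --segments '[[[-0.0015,0,0,0],[-0.0015,0,0,0],[0,0,0,0]]]'

```text
time: 19.45
position: [0.5227, -0.1633, 0.0266]
tool_rot: [0.73, 0.683, 0.002, -0.005]
ft_force: [5.1, 18.4, 2.2]
grip_width: 0.0002
grip_force: 9.4
```

advance --segments '[[[0,0.002,0,0],[0,-0.004,0,0],[0,0.004,0,0],[0,-0.002,0,0],[0,0,0,0]]]'

```text
time: 19.87
position: [0.5221, -0.1632, 0.0264]
tool_rot: [0.73, 0.684, 0.002, -0.005]
ft_force: [4.8, 17.5, -0.1]
grip_width: 0.0007
grip_force: 8.9
```

advance --segments '[[[0.006,0,0,0],[0,0,-0.03,0],[0,0,-0.04,0],[-0.025,0,-0.005,0],[-0.035,0,0,0],[-0.023,0,0,0],[0,0,0,0],[0,0,0,0]]]' --aperture 0.065

```text
time: 20.53
position: [0.519, -0.2477, 0.1022]
tool_rot: [0.73, 0.684, 0.0, 0.0]
ft_force: [0.4, 0.7, -0.6]
grip_width: 0.0455
grip_force: 0.0
```

```bash
python3 - <<'E'
from h import *
w=robot.camera("wrist"); o=robot.get_obs()
np.savez("v7.npz",w=w["img"],o=o["position"],r=o["tool_rot"],**{"w_"+k:v for k,v in w.items() if k!="img"})
print(o["position"],o["grip_width"])
cv2.imwrite("pics/w7.png",crop(w,190,150,180,150,4))
E
```

```text
[ 0.51852151 -0.24623924  0.10183617] 0.050107806987177185
```

View pics/w7.png

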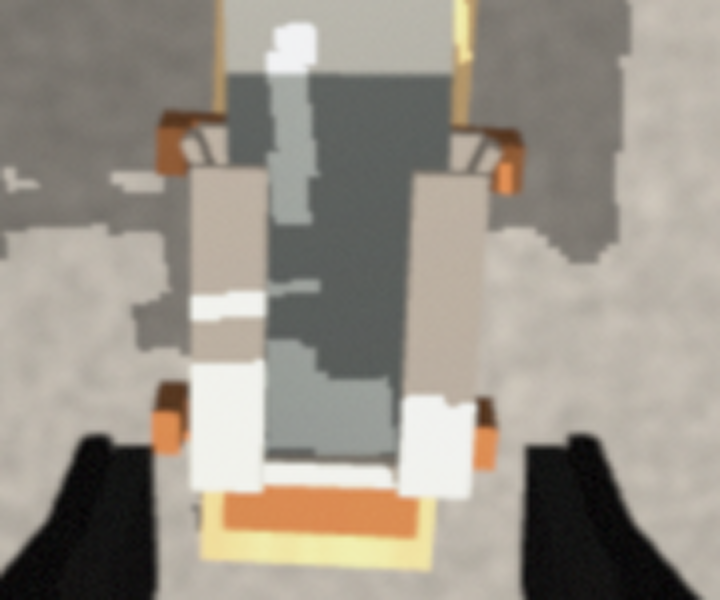

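The view shows the plate's plain end against the sleeve's end wall (row ~462), squared up, with the frost line at row 73 and lip fronts at rows 168–175. I'll check the numbers.

```bash
python3 - <<'E'
from h import *
d=np.load("v7.npz"); c={k[2:]:d[k] for k in d if k.startswith("w_")}
A=lambda x,y,z: at(c,(x+.5)/4-.5+190,(y+.5)/4-.5+150,z)
s=np.array([.0649,.9979])
fr=(A(228,73.5,.039)+A(452,74,.039))/2; lf=(A(267,168,.045)+A(413,175,.045))/2; lr=(A(264,491,.045)+A(399,497,.045))/2
print("frost beyond mouth",(fr-lf)[:2]@s,"(10 = home)  lip len",(lf-lr)[:2]@s,"width at frost",np.linalg.norm(A(228,73,.039)-A(452,74,.039)))
pe=A(330,460,.039); print("plain end above rear",(pe-lr)[:2]@s,"(4=home)")
S=(lf+lr)/2; print("S",S, "axis yaw",np.degrees(np.arctan2(*(lf-lr)[[1,0]])))
o=robot.get_obs(); r=R.from_quat(o["tool_rot"]).as_matrix(); print(o["position"],"to go",r.T@(np.r_[S[:2],.0188]-o["position"]))
E
```

```text
frost beyond mouth 0.014346997245913026 (10 = home)  lip len 0.05597758565075761 width at frost 0.03531105849056064
plain end above rear 0.0034348628682220996 (4=home)
S [ 0.51938945 -0.24536916  0.045     ] axis yaw 84.84919602292041
[ 0.51852151 -0.24623924  0.10183617] to go [0.00086683 0.00087679 0.08303611]
```

Lips run from −30 to about +26, so the plate sits at 40.3 mm against 40 for home: it is home. I'll regrip and move gently.

advance --segments '[[[0.002,0.0005,0.01,0],[0,0,0.02,0],[0,0,0.02,0],[0,0,0.015,0],[0,0,0.01,0],[0,0,0.005,0],[0,0,0.003,0],[0,0,0,0],[0,0,0,0]]]'

```text
time: 21.33
position: [0.5201, -0.2442, 0.0194]
tool_rot: [0.729, 0.685, 0.0, 0.0]
ft_force: [0.2, 0.0, 0.8]
grip_width: 0.0647
grip_force: 0.0
```

```bash
sed -i 's/\[8,-11.5,11\],\[8,11.5,11\]/[4,-11.5,11],[4,11.5,11]/' fit2.py; python3 - <<'E'
from fit2 import *
d=np.load("v5.npz"); c={k[2:]:d[k] for k in d if k.startswith("w_")}
uv=np.array([[735,84],[490,94],[494,176],[728,298],[434,308],[686,438],[514,434]])-[420,0]
uv=(uv+.5)/3-.5+[215,130]
rot=robot.get_obs()["tool_rot"]
p=fit(c,d["o"],rot,uv); fit(c,d["o"],rot,uv,(.0005,.001,.0005)); fit(c,d["o"],rot,uv,(.006,.003,.006))
E
```

```text
plateyaw,pitch,roll [ 2.8 22.5  0. ] t [-0.0005 -0.0008  0.0004] out,lat [0.0039 0.0014] sd pitch,out 1.23 0.0007 e [ 0.   0.4 -0.9  0.6  1.2 -1.  -0.3 -0.2  0.3  0.   0.6 -0.6 -1.2  0.7]
plateyaw,pitch,roll [ 2.9 23.1  0. ] t [-0.0002 -0.0008  0.0001] out,lat [0.0041 0.0014] sd pitch,out 0.87 0.0005 e [ 0.2  0.6 -1.1  0.7  1.1 -0.9 -0.2 -0.4  0.2 -0.2  0.6 -0.8 -1.2  0.5]
plateyaw,pitch,roll [ 2.8 22.3 -0. ] t [-0.0005 -0.0009  0.0006] out,lat [0.0039 0.0015] sd pitch,out 1.29 0.0007 e [-0.   0.4 -0.9  0.5  1.2 -1.  -0.3 -0.1  0.3  0.   0.8 -0.6 -1.1  0.7]
```

advance --segments '[[[0,0,0,0],[0,0,0,0],[0,0,0,0],[0,0,0,0],[0,0,0,0]]]' --aperture 0.03 --grip_force 15

```text
time: 21.75
position: [0.5189, -0.2442, 0.0195]
tool_rot: [0.729, 0.685, -0.0, -0.001]
ft_force: [-2.3, -0.8, 5.2]
grip_width: 0.0473
grip_force: 15.0
```

advance --segments '[[[0,0,-0.004,0],[0,0,-0.008,0],[0,0,-0.012,0],[0,0,-0.012,0],[0,0,-0.006,0],[-0.002,0,0,0],[-0.005,0,0,0],[-0.008,0,0,0],[-0.01,0,0,0],[-0.011,0,0,0],[-0.01,0,0,0],[-0.008,0,0,0],[-0.005,0,0,0],[-0.003,0,0,0],[0,0,0.008,0],[0,0,0.01,0],[0,0,0.006,0],[0,0,0.003,0],[0,0,0,0],[0,0,0,0]]]'

```text
time: 23.42
position: [0.5156, -0.3055, 0.0335]
tool_rot: [0.729, 0.685, -0.0, -0.001]
ft_force: [-0.6, 0.6, 0.1]
grip_width: 0.0471
grip_force: 15.0
```

advance --segments '[[[0,0,0.003,0],[0,0,0.002,0],[0,0,0.002,0],[0,0,0.002,0],[0,0,0.002,0],[0,0,0.002,0],[0,0,0.002,0],[0,0,0.0015,0],[0,0,0,0],[0,0,0,0]]]'

```text
time: 24.25
position: [0.5164, -0.3066, 0.0176]
tool_rot: [0.729, 0.684, 0.0, 0.001]
ft_force: [3.5, -1.9, 3.4]
grip_width: 0.0469
grip_force: 15.0
```

```bash
python3 - <<'E'
from h import *
w=robot.camera("wrist"); o=robot.get_obs()
np.savez("v8.npz",w=w["img"],o=o["position"],r=o["tool_rot"],**{"w_"+k:v for k,v in w.items() if k!="img"})
g=w["img"].mean(2).astype(int)
for u in (240,260,275,290,310): print(u,g[110:300:2,u])
for v in (175,200,215,240): print(v,g[v,210:345:2])
E
```

```text
240 [110 110 110 108 110 109 110 109 110 109 109 109 109 108 109 108 108 109
 109 109 108 109 109 108 106 108 107 107 107 108 107 107 107 107 107 108
 107 109 107 108 132 151 152 151 152 163 165 164 165 164 165 164 165 165
 164 165 164 165 164 165 164 163 164 164 165 155  94  86  88  87  87  87
  87  87  88  87  87  87  87  87  92 147 156 156 167 171 169 169 169 169
 169 170 169 170 169]
260 [108 108 108 108 107 108 108 109 109 107 108 106 107 108 107 106 106 107
 107 106 107 106 107 107 106 107 107 107 144 152 152 152 155 164 165 164
 165 165 165 165 164 164 165 166 164 164 166 165 165 165 165 165 164 165
 165 165 164 164 164 164 165 166 165 165 165 152  89  88  88  87  87  88
  87  87  88  88  86  87  87  87  87  87  88  88  88  86  88  88  87  86
  88  88  87  88  87]
275 [108 107 108 109 108 108 109 108 108 107 107 107 107 108 107 107 108 108
 107 107 108 107 108 107 107 108 108 111 145 152 152 152 156 165 164 165
 165 165 232 240 233
[... 1426 characters left out ...]
165 164
 165 164 165 165 165 165 164 171 234 241 241 241 240 241 240 240 241 240
 241 240 241 238 164 129 127 126 128 133 135 136 135 135]
215 [105 104 105 106 106 143 165 165 164 165 164 164 166 165 164 165 164 166
 164 164 164 165 164 165 164 165 164 165 164 164 164 165 164 164 164 165
 165 164 164 164 200 240 240 240 241 241 240 241 241 240 241 240 240 241
 240 241 239 171  99 104 105 104 104 107 133 137 134 160]
240 [131 131 133 134 135 146 154 140 158 158 157 157 157 156 154 155 154 154
 155 155 153 153 153 153 153 152 153 152 152 151 143 140 141 142 141 142
 141 140 140 131 130 131 131 130 129 129 129 130 126 119 119 119 120 120
 119 121 129 136 135 134 133 131 131 131 134 137 136 136]
```

```bash
python3 - <<'E'
from fit2 import *
d=np.load("v8.npz"); c={k[2:]:d[k] for k in d if k.startswith("w_")}
g=d["w"].mean(2).astype(int); r=g[279]
print(r[236:262],r[285:312])
L=np.argmin(np.diff(r[236:262]))+236.5; Rr=np.argmax(np.diff(r[285:312]))+285.5; print(L,Rr)
uv=np.array([[328,173.5],[245,174.5],[246,199.5],[323.3,240],[223.5,241],[Rr,277.7],[L,277.7]])
for sp in [(.002,.001,.002),(.0005,.001,.0005),(.006,.003,.006)]: p=fit(c,d["o"],d["r"],uv,sp)
E
```

```text
[170 170 169 169 171 168 170 168 156 127  98  88  87  88  87  87  88  87
  87  87  87  87  86  86  86  87] [ 87  87  86  87  88  89  87  86  89 106 129 137 137 136 123  98  88  91
 116 179 233 240 240 240 240 240 240]
244.5 303.5
plateyaw,pitch,roll [ 1.4 25.6 -0.1] t [ 0.0004 -0.0007  0.0013] out,lat [ 0.0007 -0.0001] sd pitch,out 1.09 0.0007 e [ 0.4 -0.1 -0.6  0.5  0.9 -0.1 -1.3 -0.5  0.5  0.   0.4  0.2 -0.6  0.1]
plateyaw,pitch,roll [ 1.4 26.1 -0.1] t [ 0.     -0.0007  0.0003] out,lat [ 0.0012 -0.0001] sd pitch,out 0.82 0.0005 e [ 0.2  0.1 -0.5  0.7  1.  -0.1 -1.5 -0.9  0.7 -0.4  0.2  0.2 -0.4  0.1]
plateyaw,pitch,roll [ 1.4 25.5 -0.1] t [ 0.0006 -0.0008  0.0018] out,lat [ 0.0005 -0.    ] sd pitch,out 1.13 0.0007 e [ 0.5 -0.2 -0.7  0.3  0.8 -0.1 -1.2 -0.3  0.4  0.2  0.6  0.1 -0.6  0. ]
```

advance --segments '[[[0,0,0.001,0],[0,0,0.001,0],[0,0,0,0],[0,0,0,0]]]'

```text
time: 24.63
position: [0.5159, -0.3062, 0.0155]
tool_rot: [0.729, 0.684, 0.0, 0.0]
ft_force: [2.3, -1.4, 4.3]
grip_width: 0.0465
grip_force: 15.0
```

advance --segments '[[[0,0,0,0],[0,0,0,0],[0,0,0,0]]]' --grip_force 40

```text
time: 24.88
position: [0.5156, -0.3063, 0.0155]
tool_rot: [0.729, 0.684, -0.0, -0.0]
ft_force: [2.0, -1.0, 3.4]
grip_width: 0.0465
grip_force: 40.0
```

advance --segments '[[[0,0,-0.004,0],[0,0,-0.01,0],[0,0,-0.015,0],[0,0,-0.02,0],[0,0,-0.02,0],[0,0,-0.02,0],[0,0,-0.015,0],[0,0,-0.008,0],[0,0,0,0],[0,0,0,0]]]'

```text
time: 25.72
position: [0.5151, -0.3055, 0.1274]
tool_rot: [0.729, 0.684, -0.0, -0.001]
ft_force: [0.1, 0.5, -1.3]
grip_width: 0.0465
grip_force: 40.0
```

```bash
cat > v.py <<'E'
import sys
from fit2 import *
w=robot.camera("wrist"); o=robot.get_obs()
np.savez(sys.argv[1],w=w["img"],o=o["position"],r=o["tool_rot"],**{"w_"+k:v for k,v in w.items() if k!="img"})
g=w["img"].mean(2).astype(int)
for u in (240,260,275): print(u,g[140:290:2,u])
for v in (180,200,215,230): print(v,g[v,210:260:2],g[v,316:340:2])
print(g[279,236:262],g[279,285:312])
E
python3 v.py v9.npz
```

```text
240 [121 120 122 125 124 123 121 120 119 119  93  86  99  98 100  97 102 118
 120 120 121 123 123 125 125 125 125 124 126 142 145 144 144 144 149 150
 148 149 150 149 150 148 149 150 149 150 150 150 151 149 150 149 150 140
  84  80  78  78  79  79  79  79  78  79  80  79  78  79 128 149 149 151
 153 153 154]
260 [100 102 100 100 100 101 101 101 101 101 100 100  99 100 100 100 100 130
 146 144 144 145 146 149 151 149 150 150 149 149 150 149 150 150 150 150
 149 149 150 150 150 151 148 149 151 149 150 149 150 149 150 150 150 138
  80  80  79  80  79  80  79  80  77  79  79  78  79  79  79  80  80  79
  79  80  79]
275 [101  99  99  99  99 100 100 100
[... 419 characters left out ...]
73 183 183]
200 [182 170 122 122 142 144 145 144 145 144 145 145 146 146 145 145 144 144
 148 150 149 149 149 151 150] [228 228 229 229 229 227 170 168 174 178 181 183]
215 [178 182 186 182 156 149 150 150 150 149 150 148 149 149 150 150 150 150
 149 150 150 151 149 149 149] [229 228 229 229 228 203 183 193 197 192 186 181]
230 [180 180 180 179 181 170 149 150 149 150 150 149 150 149 149 150 149 148
 148 149 150 150 149 150 150] [175 196 228 228 215 186 184 187 188 183 185 186]
[150 149 149 149 150 149 149 148 135 105  84  79  80  78  77  79  79  78
  79  77  79  78  79  80  79  79] [ 78  79  79  77  79  79  79  83  98 117 124 123 123 112  90  79  78  80
  86 109 139 149 149 150 149 150 150]
```

```bash
python3 - <<'E'
from fit2 import *
d=np.load("v9.npz"); c={k[2:]:d[k] for k in d if k.startswith("w_")}
uv=np.array([[328.3,184.5],[243,185.5],[244,207.5],[323.2,246.5],[223.7,247.5],[304.5,282.5],[244.7,282.5]])
for sp in [(.002,.001,.002),(.0005,.001,.0005),(.006,.003,.006)]: p=fit(c,d["o"],d["r"],uv,sp)
t=robot.camera("top"); 
# pad centre: mean of corners at z=.008
P=np.mean([at(t,u/1.4,v/1.4,.008) for u,v in [(307.,164.5),(421,172),(414,256),(304,247)]],0)
print("pad",P)
Rt=R.from_quat(d["r"]); Rt0=Rt*R.from_euler("x",180,degrees=True)
g0=d["o"]+Rt.apply([0,0,-robot.grip_depth])
lab=g0+Rt0.apply(R.from_euler("y",-np.radians(30)).apply([.055,0,.0015]))
print("label-TCP",lab-d["o"])
o=robot.get_obs(); 
tgt=P+[0,0,.15]; dl=tgt-(o["position"]+lab-d["o"]); print("world move",dl,"tool",Rt.inv().apply(dl))
E
```

```text
plateyaw,pitch,roll [ 1.8 29.2 -0.3] t [-0.0002 -0.0011  0.0016] out,lat [0.0006 0.0001] sd pitch,out 0.97 0.0008 e [ 0.3 -0.6 -0.4  0.2  1.6  1.2 -1.1 -0.8 -0.4 -0.2 -0.   0.2 -0.4 -0. ]
plateyaw,pitch,roll [ 1.9 30.1 -0.3] t [-0.0003 -0.0011  0.0004] out,lat [0.0013 0.0001] sd pitch,out 0.75 0.0006 e [ 0.3 -0.2 -0.5  0.7  1.6  1.2 -1.1 -1.5 -0.3 -0.8 -0.3 -0.  -0.2 -0.2]
plateyaw,pitch,roll [ 1.8 29.  -0.4] t [-0.0001 -0.0012  0.0021] out,lat [0.0004 0.0002] sd pitch,out 1.0 0.0008 e [ 0.3 -0.7 -0.5  0.1  1.5  1.1 -1.  -0.6 -0.5  0.   0.2  0.2 -0.3 -0.1]
pad [0.68318532 0.05448643 0.008     ]
label-TCP [0.00304612 0.04670762 0.04757251]
world move [ 0.16533233  0.31305323 -0.01592163] tool [0.32281543 0.14533002 0.01612405]
```

Pitch is about 29–30°, roll about 0, and the plate is home. I'll carry it to the pad.

advance --segments '[[[0.0065,0.003,0,0],[0.016,0.007,0,0],[0.026,0.0116,0,0],[0.0323,0.0145,0,0],[0.0323,0.0145,0,0],[0.0323,0.0145,0,0],[0.0323,0.0145,0,0],[0.0323,0.0145,0.004,0],[0.0323,0.0145,0.004,0],[0.026,0.0116,0.004,0],[0.0226,0.0102,0.004,0],[0.016,0.007,0,0],[0.0097,0.0044,0,0],[0.0065,0.003,0,0],[0,0,0,0],[0,0,0,0],[0,0,0,0]]]'

```text
time: 27.23
position: [0.6802, 0.0061, 0.1115]
tool_rot: [0.729, 0.684, -0.0, -0.0]
ft_force: [-0.5, -0.3, -0.1]
grip_width: 0.0467
grip_force: 40.0
```

```bash
python3 v.py v10.npz; python3 - <<'E'
from h import *
o=robot.get_obs(); p=o["position"]; Rt=R.from_quat(o["tool_rot"]); Rt0=Rt*R.from_euler("x",180,degrees=True)
lab=p+Rt.apply([0,0,-robot.grip_depth])+Rt0.apply(R.from_euler("y",-np.radians(29.7)).apply([.055,0,.0015]))
print("label",lab,"togo tool",Rt.inv().apply(np.array([.6832,.0545,.158])-lab),o["q"])
E
```

```text
240 [201 200 199 199 199 197 198 198 198 198 198 196 197 196 196 196 196 196
 197 195 195 195 195 196 195 194 194 195 190 147 135 135 135 135 138 140
 141 139 139 139 140 139 139 140 140 138 139 138 139 140 139 139 140 130
  78  73  72  73  74  72  72  74  73  72  73  73  73  72 119 138 140 140
 143 143 143]
260 [199 199 199 199 198 199 197 198 197 197 197 197 196 196 197 195 195 173
 159 158 158 158 182 217 212 207 158 139 139 140 139 139 139 139 140 139
 140 140 139 138 139 139 139 139 139 139 140 138 139 140 139 140 140 129
  73  72  74  73  73  73  74  73  74  73  72  73  73  72  73  73  72  73
  72  73  72]
275 [200 199 199 199 200 199 198 199 198 198 197 197 196 196 196 196 196 167
 157 159 157 159 190 218 218 219 219 219 217 218 206 141 138 140 139 139
 138 139 141 138 139 139 139 141 139 139 140 138 139 140 140 139 139 118
  75  72  72  73  74  72  73  74  74  73  73  73  73  71  72  73  73  73
  73  74  73]
180 [195 195 196 195 
[... 312 characters left out ...]
8 148 140 140 140 140 140 139 140 140 140 139 140 138 138
 139 140 139 140 139 139 140] [218 218 218 219 219 229 234 230 229 229 229 228]
230 [234 235 235 235 234 206 141 138 140 139 139 139 138 139 139 138 140 139
 139 139 139 139 139 139 139] [218 218 218 218 227 234 235 235 235 235 235 235]
[140 140 139 139 138 140 140 138 126  98  78  72  73  73  74  73  74  73
  72  74  74  74  74  72  71  72] [ 73  73  73  74  74  72  74  75  89 109 115 115 114 104  81  73  73  73
  84 116 152 162 164 164 163 164 164]
label [0.68328935 0.05290081 0.15883372] togo tool [ 0.00159034 -0.00019187  0.00083336] [-1.55000538e-01  7.27275621e-01  1.37319746e+00 -3.85606055e-04
  1.04158463e+00 -9.02775163e-02]
```

The wrist view is unchanged since the lift, and the label is within 2 mm of the target over the pad. I'll let it settle, then hand in.

advance --segments '[[[0.0015,0,0,0],[0,0,0,0],[0,0,0,0],[0,0,0,0],[0,0,0,0],[0,0,0,0]]]'

```text
time: 27.78
position: [0.6808, 0.0086, 0.1116]
tool_rot: [0.729, 0.684, -0.0, -0.0]
ft_force: [-0.5, -0.4, -0.5]
grip_width: 0.0465
grip_force: 40.0
```

```bash
python3 -c "
from rig import robot
print(robot.hand_in())"
```

```text
the job is handed in; nothing more can be done
None
```

Handed in at 27.8 s: the notched plate is home in the sleeve to within about 1 mm by the last fit, after a first push stopped about 4 mm short and I returned the sleeve to the jig to push it in; the arm holds the sleeve with the label about 15 cm over the pad centre, tipped up about 30° (measured 29–30°, roll about 0°), and the spare plate and other loose things were not handled.

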